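Stand a phone on edge in the flip-over cradle and hold it

TASK

Slide the phone flat into the flip-over cradle's slot, camera end first and back up, until it is fully home. Then take the cradle's tray by its round side handle, swing it up to its upright balance point so that the charging port is on top, and finish there still gripping the handle, holding the tray still and touching nothing of the phone, so that I can undo the two screws beside the port. Never let the tray go over to the far side, and leave the other things on the bench where they are.

Things in the scene. Friction and masses are not known exactly. Their poses are not given: they have to be found in the camera images.
- phone: Compact phone, 130 (x) x 62 (y) x 8.5 (z) mm, 0.17 kg, dark grey, edges rounded 1 mm, lying flat, back up, on the 3 mm thick teal mat that lies on the bench. Origin: centre of its screen side (underside). +x points to the camera end, marked by a 32 x 16 mm, 1.5 mm high bump with two lenses in a corner of the back. -x points to the end with the charging port.
- phone_camera_end (a point): Centre of the phone's camera-end edge face, at half thickness (65 mm from the phone's centre along its +x). The bump's centre is 24 mm back from here and 13 mm towards +y.
- phone_port (a point): Centre of the phone's port-end edge face, at half thickness (65 mm from the phone's centre along its -x). The port and its two screws are here.
- cradle: Fixed aluminium base of the flip-over cradle, on the bare bench right of the mat: plate 240 (x) x 116 (y), 10 mm high; two pivot posts, 58 mm high, 42 to 53 mm either side on the hinge line. Origin: at bench height below the middle of the hinge line. -x: side where the tray lies and its mouth opens (roughly the world's +y, within 20 degrees). +y: the handle's side, away from the robot.
- tray (a joint): Hinge of the cradle's tray, rad. 0: lying flat, mouth outward (the start); grows as the mouth end swings up and over; pi/2: upright, its balance point, with or without the phone; pi: flipped over on the rear rest. The pivot runs free (0.006 N m friction): let go anywhere else, the 0.3 kg tray falls one way or the other. Lifting it from flat takes about 6 N at the handle.
- tray_seat (a point): Middle of the slot's closed end wall (inner face), 18 mm from the hinge line, level with it when flat. Axes turn with the tray: x from mouth to hinge, y along the hinge line, z up when flat. Slot: 65 mm wide, 11 mm high; floor 5.5 mm below this point, two lips 5.5 mm above it overlapping the phone's long edges by 4 mm, open on top between them. Fully home, the phone's camera end meets this wall.
- tray_mouth (a point): Middle of the slot's mouth: 58 mm from tray_seat along -x, same height and axes. In front of it rails and lips flare out for 12 mm (outer width there 88 mm) and the floor goes on as a 36 mm wide tongue, 30 mm long. When the phone is fully home its last 72 mm stick out of the mouth.
- tray_hinge (a point): Middle of the hinge line, 45 mm above the bench. The line runs along the cradle's y axis.
- handle: Black round grip sleeve on the tray's side, 14 mm diameter, 70 mm long, parallel to the hinge line, spinning freely on its spindle. Origin: its middle, 68 mm from the hinge line towards the mouth and 90 mm along the cradle's +y. It moves on a 68 mm arc about the hinge line, from 45 mm above the bench (flat) to 113 mm (upright). Its own x and z turn with its spin.
- power_bank: white power bank lying flat, 118 x 66 x 15, rounded, no cameras on it; about the phone's size but thicker. It shares the mat with the phone and may be in either of the two places. Bystander. Origin: centre of its underside.
- multimeter: grey hand multimeter lying flat, 165 x 78 x 37, with dial and display. Bystander at the back of the bench. Origin: centre of its underside.
- screw_tray: open aluminium screw tray with six compartments, 100 x 130 x 22. Bystander at the back. Origin: centre of its underside.
- screwdriver: black-handled screwdriver, 150 long, lying on the bench just beyond the mat. Bystander. Origin: centre of its underside.
- cleaner_bottle: clear bottle with a white cap, 56 diameter, 120 high, standing. Bystander at the back. Origin: centre of its underside.
- tweezers: steel tweezers, about 125 long and 9 high, lying on the bench on the robot's side, near the cradle. Bystander. Origin: centre of its underside.
Things that resemble listed ones, but are neither listed nor needed, are in the scene too. Several things have the shape of the phone; the one meant has the colours described above.

How it is judged:
By the outcome, as a careful person would: the job done as asked, in the order asked, and still so for the second after the job is handed in, while the arm keeps its last pose, push and grip.
It also fails if it takes over 64 s, if anything falls off the work surface, if the arm or the gripper's body presses on something with over 40 N, if the wrist force passes 120 N, or if a joint passes its speed limit or range.

ROBOT

A 6-joint arm with a two-finger parallel gripper is mounted at the origin on the work surface. World frame = base frame: x ahead of the robot, y to its left, z up, the work surface at z = 0. Lengths are in m, angles in rad, forces in N, time in s.
With the tool pointing down it reaches from about 0.35 to 0.975 m from the base axis. Payload 4.9 kg.
Tool frame: the origin (TCP) lies at the very end of the fingers, on their centre line; the grasp point (between the pads) lies 19 mm behind it; z points along the fingers, x is the direction in which the jaws open and shut, and the axes are right-handed (so a half turn about z gives the same grasp; the last joint's range is limited). The gripper opens to 85 mm and grips with 20 to 120 N. Pads are 22 mm wide; open, the fingers measure 114 mm over their backs; the gripper's body (76 mm by 85 mm) begins 54 mm behind the grasp point. The pads swing forward as they close: fully open they stand 13 mm farther back than shut.
Start: joints at [-1.264, 0.053, 1.613, -0, 1.476, -0.119], TCP at [0.258, -0.569, 0.231] pointing down, gripper open.
Joint ranges: [-3.01, 3.01], [-1.01, 2.22], [0.06, 2.58], [-1.02, 4.17], [0.09, 2.62], [-3.14, 3.14]. Speed limits (rad/s): [2.57, 2.57, 3.14, 3.14, 3.14, 3.14].

INTERFACE

Orientations are given as a rotation vector (axis times angle).
In Python, from station import ctrl gives the robot as it stands.
- The arm moves only by the shell command python3 -m handwheel 'ROWS' [OPENING] [FORCE]. ROWS is a JSON object of lists of equal length, an entry for each row: "offset": the shift along the world's x, y, z in units of 40 mm (1.0 is 40 mm), a list of three; "roll": the turn about the world's z in units of 6 degrees (1.0 is 6 degrees). A call has exactly 10 rows; each row is the pose to reach, as a shift and turn from the pose commanded when the call began; what a row does not reach only later rows make up. A row lasts 1/10 s, in which the tool goes at most 50 mm and 8.59 degrees, less where a joint would pass 70% of its speed; a pose out of reach is approached as far as the arm can. A call with a gripper value outside its range is refused whole. OPENING is the finger opening in mm, from 0 to 85.4, set as the call begins (- or left out, the last holds). The fingers move at their own pace and stop on an object; FORCE is the grip in N (left out, the last holds). Time passes only in rows, so rows that repeat a pose let the fingers close, or fill a call up. It gives the time, the measured TCP pose, the force and the opening at its end, in the units of the state.
- ctrl.get_obs(): the state, without advancing time (a new reading comes with each control period).
- ctrl.get_image(name): name is "side" or "top"; returns a dict with "img" (384x512x3 uint8, red, green, blue), "fx", "fy", "cx", "cy" (pixels), "T" (4x4, takes a point from camera to world coordinates). Camera axes: x right, y down, z forward; pixel columns grow to the right and rows downward; lengths in m; the calibration is good to about 2 mm. A picture is of the moment at which its call begins. There is no depth.
- ctrl.finish_job(): hands the job in, once; it reports no verdict.
The state is a dict: "t": time; "q": joint angles; "dq": joint speeds; "effort": joint torques, N m; "tool_pos": TCP position; "tool_rot": TCP orientation; "contact_force": force on the tool from outside, world axes, zero at the start; "wrist_torque": the same for the moment, N m; "opening": finger opening in m.
Only numpy, scipy, OpenCV 4.12 (cv2) and the standard library are available. Lean on these libraries where they do the work, as an engineer would, in place of code of your own. Each camera call takes 0.05 s, during which the arm holds its last target.

## Working session

There is one attempt and no reset: what is moved stays moved. The work goes in short steps, Python scripts to look and compute and a shell command to move; the robot and the scene stay as the last step left them, time stands still between calls to the robot, and variables do not carry over. Pictures are saved under pics/ and viewed, and the job is handed in when it is done.

```bash
ls; mkdir -p pics; python3 - <<'E'
from station import ctrl
import cv2
print(ctrl.get_obs())
for n in("side","top"):
    d=ctrl.get_image(n)
    cv2.imwrite(f"pics/{n}0.png",cv2.cvtColor(d["img"],cv2.COLOR_RGB2BGR))
    print(n,d["fx"],d["fy"],d["cx"],d["cy"],d["T"])
E
```

```text
pics
{'t': 0.0, 'q': array([-1.26395723e+00,  5.33892947e-02,  1.61431058e+00, -1.61684748e-05,
        1.47598292e+00, -1.19007412e-01]), 'dq': array([ 0.00022591,  0.00334816, -0.00136755,  0.00068559,  0.00090437,
        0.00103233]), 'effort': array([ 7.06800220e-04, -3.93682480e+01, -3.70172954e+01, -7.93992149e-05,
        7.14976384e-03, -7.67471931e-06]), 'tool_pos': array([ 0.25798393, -0.56858323,  0.230033  ]), 'tool_rot': array([-2.63959663e+00,  1.70112689e+00,  2.54409493e-03]), 'contact_force': array([ 0.42471323,  0.65503329, -0.66597528]), 'wrist_torque': array([-0.02827078, -0.00032272,  0.02618791]), 'opening': 0.08537029054980651}
side 485.8897810935369 485.8897810935369 252.48536643908056 179.73974868225375 [[-0.77943477 -0.46062468  0.42462493 -0.02538682]
 [-0.62641074  0.56269488 -0.53942938  0.70998408]
 [ 0.00954021 -0.68643964 -0.7271242   0.97123604]
 [ 0.          0.          0.          1.        ]]
top 402.60782451493026 402.60782451493026 259.01576408588295 195.33842572860945 [[-0.09049666 -0.97416965  0.2068909   0.32486002]
 [-0.99589517  0.0888928  -0.01705497  0.05448726]
 [-0.00177667 -0.20758506 -0.97821536  0.98981379]
 [ 0.          0.          0.          1.        ]]
```

View pics/top0.png

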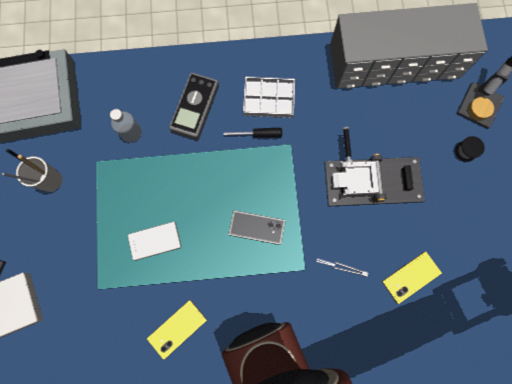

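View pics/side0.png

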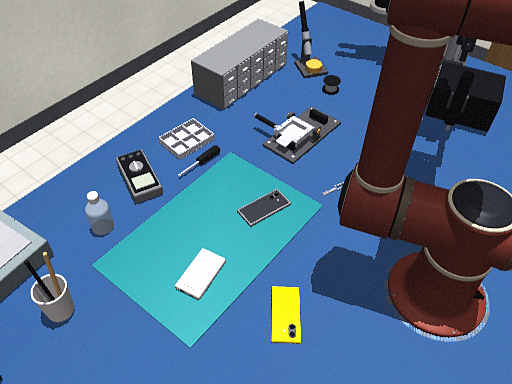

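The top view shows the dark phone at about (257,228) with its camera end on the right. The cradle is at (375,182) with its mouth to the left, and the handle is at (347,142). I'll zoom in on both.

```bash
python3 - <<'E'
import cv2
a=cv2.imread("pics/top0.png");
cv2.imwrite("pics/zc.png",cv2.resize(a[115:215,315:435],None,fx=6,fy=6,interpolation=cv2.INTER_CUBIC)[:600])
cv2.imwrite("pics/zp.png",cv2.resize(a[200:255,220:295],None,fx=10,fy=10,interpolation=cv2.INTER_CUBIC))
b=cv2.imread("pics/side0.png");
cv2.imwrite("pics/zs.png",cv2.resize(b[95:230,230:350],None,fx=4.4,fy=4.4,interpolation=cv2.INTER_CUBIC))
E
```

```text
(no output)
```

View pics/zc.png

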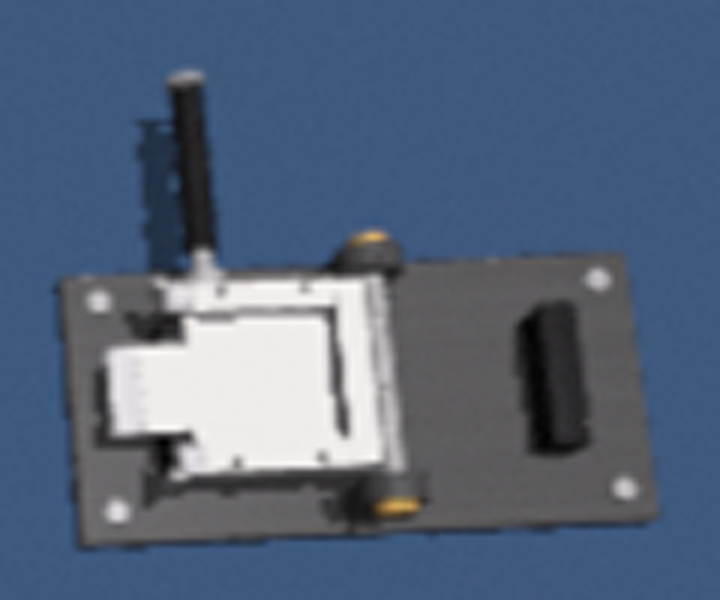

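View pics/zp.png

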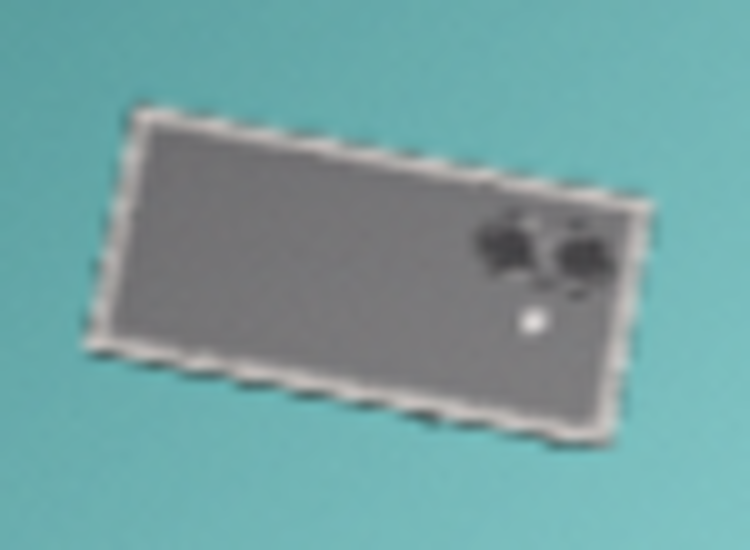

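View pics/zs.png

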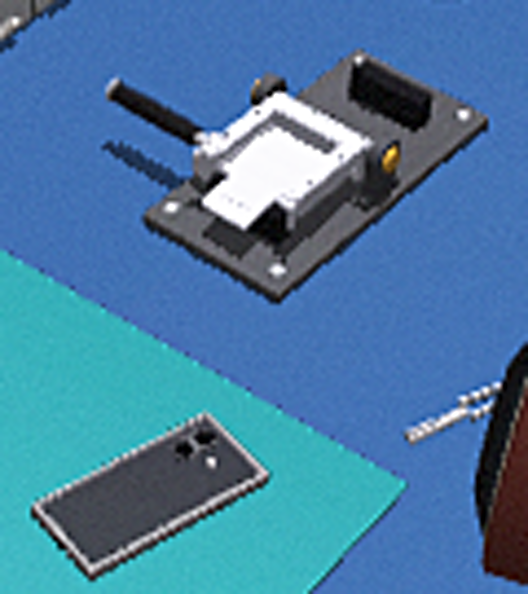

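```bash
cat > h.py <<'E'
import numpy as np, cv2
from scipy.optimize import least_squares
from station import ctrl
def proj(d,P):
    T=d["T"]; p=(np.atleast_2d(P)-T[:3,3])@T[:3,:3]
    return np.c_[d["fx"]*p[:,0]/p[:,2]+d["cx"], d["fy"]*p[:,1]/p[:,2]+d["cy"]]
def unproj(d,uv,z):
    uv=np.atleast_2d(uv).astype(float); T=d["T"]
    r=np.c_[(uv[:,0]-d["cx"])/d["fx"],(uv[:,1]-d["cy"])/d["fy"],np.ones(len(uv))]@T[:3,:3].T
    return T[:3,3]+r*((np.atleast_1d(z)-T[2,3])/r[:,2])[:,None]
def z2p(uv,s,x0,y0): return (np.array(uv,float)+.5)/s-.5+[x0,y0]
def planar(d,uv,loc,z0,th0,c0):
    """fit x,y,theta of model points loc (x,y,z)"""
    loc=np.array(loc,float)
    def w(p):
        c,s=np.cos(p[2]),np.sin(p[2]); return np.c_[p[0]+c*loc[:,0]-s*loc[:,1],p[1]+s*loc[:,0]+c*loc[:,1],loc[:,2]+z0]
    f=lambda p:(proj(d,w(p))-uv).ravel()
    r=least_squares(f,[*c0,th0]); return r.x,f(r.x).reshape(-1,2)
def save(n,im): cv2.imwrite(n,cv2.cvtColor(im,cv2.COLOR_RGB2BGR))
E
python3 - <<'E'
from h import *
d=ctrl.get_image("top"); s=ctrl.get_image("side")
L,W=.065,.031
# +x phone = image right = -y world
uv=z2p([(137,103),(655,205),(612,445),(88,350)],10,220,200)
x,r=planar(d,uv,[(-L,W,.0085),(L,W,.0085),(L,-W,.0085),(-L,-W,.0085)],.003,-1.7,(.3,.0)); print("phone top",x,np.degrees(x[2]),r.round(2).tolist())
us=z2p([(33,512),(207,413),(270,475),(93,577)],4.4,230,95)
x,r=planar(s,us,[(-L,W,.0085),(L,W,.0085),(L,-W,.0085),(-L,-W,.0085)],.003,-1.7,(.3,.0)); print("phone side",x,np.degrees(x[2]),r.round(2).tolist())
# cradle, its x
P=[(-.12,.058,.01),(.12,.058,.01),(.12,-.058,.01),(-.12,-.058,.01)]
uv=z2p([(62,282),(620,253),(660,520),(80,545)],6,315,115)
x,r=planar(d,uv,P,0,-1.6,(.4,-.3)); print("cr top",x,np.degrees(x[2]),r.round(2).tolist())
us=z2p([(147,217),(362,52),(488,122),(280,298)],4.4,230,95)
x,r=planar(s,us,P,0,-1.6,(.4,-.3)); print("cr side",x,np.degrees(x[2]),r.round(2).tolist())
print(ctrl.get_obs()["t"])
E
```

```text
phone top [ 0.4534386   0.04999504 -1.84873296] -105.92459593558753 [[0.0, 0.01], [0.15, -0.47], [0.02, 0.46], [-0.17, -0.02]]
phone side [ 0.45192354  0.05315196 -1.82728329] -104.69562047740214 [[-0.41, -0.45], [-0.21, -0.01], [0.29, 0.14], [0.32, 0.28]]
cr top [ 0.54261121 -0.2524606  -1.61335578] -92.43847695121529 [[-0.73, -0.59], [0.6, -0.17], [0.03, 0.13], [0.1, 0.57]]
cr side [ 0.54038229 -0.250192   -1.61878283] -92.74942401179464 [[-0.85, 0.07], [-0.46, -0.3], [1.22, -0.39], [0.11, 0.35]]
0.2
```

```bash
python3 - <<'E'
from h import *
d=ctrl.get_image("top"); s=ctrl.get_image("side")
T=[(-.106,.018,.0395),(-.106,-.018,.0395),(-.068,.125,.045),(-.068,.055,.045)]
uv=z2p([(108,350),(112,437),(188,86),(203,248)],6,315,115)
x,r=planar(d,uv,T,0,-1.6,(.54,-.25)); print("tray top",x,np.degrees(x[2]),r.round(2).tolist())
us=z2p([(203,203),(243,230),(116,90),(200,137)],4.4,230,95)
x,r=planar(s,us,T,0,-1.6,(.54,-.25)); print("tray side",x,np.degrees(x[2]),r.round(2).tolist())
# overlays on top & side w/ given pose
x=[.5415,-.2515,np.radians(-92.6)]
def w(p):
    c,s_=np.cos(x[2]),np.sin(x[2]); p=np.array(p,float); return np.c_[x[0]+c*p[:,0]-s_*p[:,1],x[1]+s_*p[:,0]+c*p[:,1],p[:,2]]
segs=[[(-.12,.058,.01),(.12,.058,.01),(.12,-.058,.01),(-.12,-.058,.01),(-.12,.058,.01)],
 [(-.076,.018,.0395),(-.106,.018,.0395),(-.106,-.018,.0395),(-.076,-.018,.0395)],
 [(-.068,.125,.045),(-.068,.055,.045)],[(0,-.053,.045),(0,.053,.045)],
 [(-.018,-.0325,.0395),(-.018,.0325,.0395)],
 [(-.018,-.0325,.0395),(-.076,-.0325,.0395)]]
for n,im,(x0,y0,w_,h_) in(("top",d,(315,115,120,100)),("side",s,(255,95,95,75))):
    k=6; g=cv2.resize(im["img"][y0:y0+h_,x0:x0+w_],None,fx=k,fy=k,interpolation=cv2.INTER_CUBIC)
    for q in segs:
        pp=((proj(im,w(q))-[x0,y0]+.5)*k-.5).round().astype(int)
        cv2.polylines(g,[pp.reshape(-1,1,2)],False,(255,0,0),1)
    save(f"pics/ov_{n}.png",g)
E
```

```text
tray top [ 0.54184497 -0.25131923 -1.6375955 ] -93.82731049913356 [[0.23, -0.67], [0.48, -0.82], [-0.09, 0.77], [-0.63, 0.77]]
tray side [ 0.54016472 -0.24864975 -1.64254145] -94.11069256246263 [[-0.37, -0.65], [0.15, -0.9], [0.85, 0.95], [-0.61, 0.78]]
```

View pics/ov_top.png

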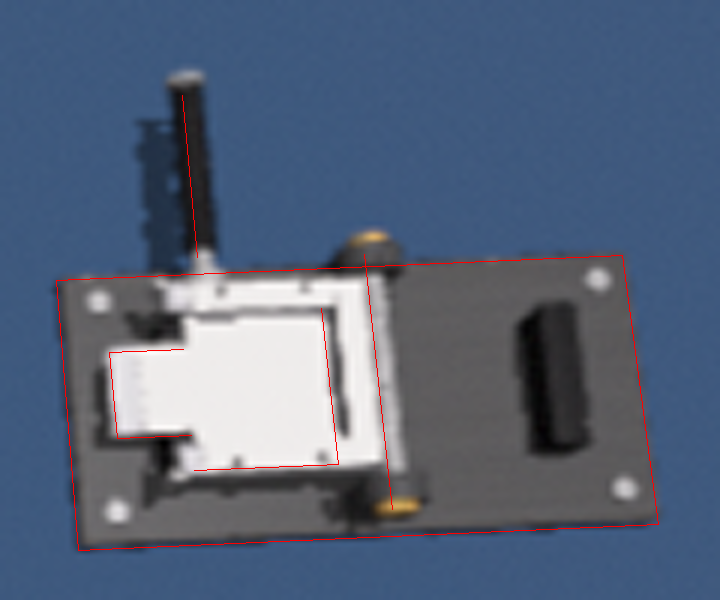

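View pics/ov_side.png

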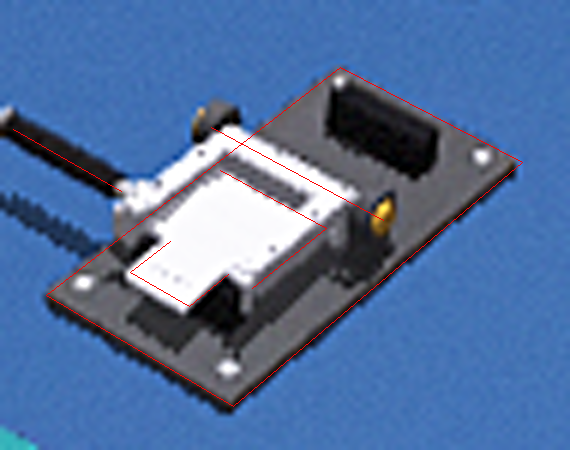

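```bash
python3 -m handwheel '{"offset":[[0.15,0.4,0],[0.4,1.2,0],[0.7,2.1,0],[1.0,3.1,0],[1.3,4.1,0],[1.6,5.1,0],[1.9,6.1,0],[2.2,7.0,0],[2.4,7.7,0],[2.5,8.0,0]],"roll":[0.2,0.6,1.1,1.6,2.1,2.6,3.1,3.6,4.0,4.2]}' 85 20
python3 -m handwheel '{"offset":[[0.15,0.4,0],[0.4,1.2,0],[0.7,2.1,0],[1.0,3.1,-0.2],[1.3,4.1,-0.5],[1.6,5.1,-0.9],[1.9,6.1,-1.5],[2.2,7.1,-2.2],[2.45,7.9,-2.8],[2.58,8.3,-3.0]],"roll":[0.2,0.6,1.1,1.6,2.1,2.6,3.1,3.6,4.0,4.18]}' 85 20
```

```text
t: 1.3
tool_pos: [0.3585, -0.2464, 0.2313]
tool_rot: [-2.951, 1.078, -0.001]
contact_force: [0.2, -1.2, 0.4]
opening: 0.085
t: 2.3
tool_pos: [0.4595, 0.085, 0.1081]
tool_rot: [3.114, -0.413, -0.008]
contact_force: [-0.5, -0.9, 0.3]
opening: 0.0851
```

```bash
python3 -m handwheel '{"offset":[[0,0,-0.3],[0,0,-0.7],[0,0,-1.1],[0,0,-1.3],[0,0,-1.5],[0,0,-1.5],[0,0,-1.5],[0,0,-1.5],[0,0,-1.5],[0,0,-1.5]],"roll":[0,0,0,0,0,0,0,0,0,0]}' 72 20
python3 - <<'E'
from h import *
o=ctrl.get_obs();print(o)
a=ctrl.get_image("top")["img"];b=ctrl.get_image("side")["img"]
save("pics/t1.png",cv2.resize(a[170:280,190:310],None,fx=5,fy=5,interpolation=cv2.INTER_CUBIC))
save("pics/s1.png",cv2.resize(b[100:300,160:360],None,fx=3,fy=3,interpolation=cv2.INTER_CUBIC))
E
```

```text
t: 3.3
tool_pos: [0.4618, 0.0829, 0.0519]
tool_rot: [-3.113, 0.419, -0.002]
contact_force: [0.1, 0.0, 0.0]
opening: 0.0717
{'t': 3.3, 'q': array([ 1.87231786e-02, -1.40120173e-01,  2.11705993e+00, -1.94183506e-05,
        1.16359354e+00,  2.86068582e-01]), 'dq': array([-2.26558314e-05,  3.68182740e-03,  1.21752587e-03,  1.65631464e-03,
       -1.18408410e-03, -5.21551565e-04]), 'effort': array([-2.86174589e-02, -2.62362331e+01, -3.23878205e+01, -1.32262678e-03,
       -3.35770070e-03, -1.38788914e-04]), 'tool_pos': array([0.46175115, 0.08285448, 0.05185333]), 'tool_rot': array([-3.11342609e+00,  4.18664571e-01, -1.64893393e-03]), 'contact_force': array([0.11032641, 0.00698122, 0.03139206]), 'wrist_torque': array([ 0.01256136,  0.05392642, -0.00542986]), 'opening': 0.07166404458122763}
```

View pics/t1.png

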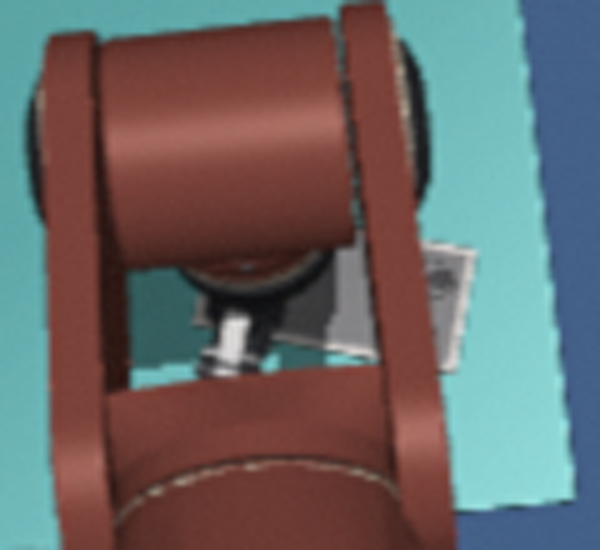

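View pics/s1.png

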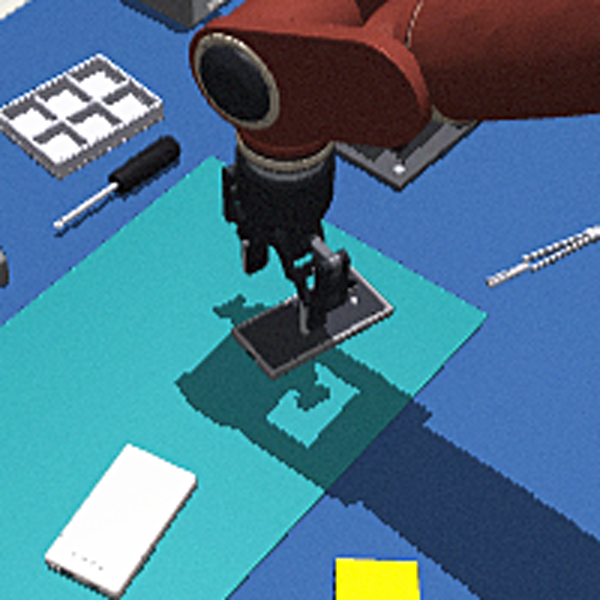

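```bash
python3 -m handwheel '{"offset":[[0,0,-0.3],[0,0,-0.6],[0,0,-0.8],[0,0,-1.0],[0,0,-1.05],[0,0,-1.1],[0,0,-1.1],[0,0,-1.1],[0,0,-1.1],[0,0,-1.1]],"roll":[0,0,0,0,0,0,0,0,0,0]}' 72 20
python3 -m handwheel '{"offset":[[0,0,-0.02],[0,0,-0.04],[0,0,-0.06],[0,0,-0.08],[0,0,-0.1],[0,0,-0.1],[0,0,-0.1],[0,0,-0.1],[0,0,-0.1],[0,0,-0.1]],"roll":[0,0,0,0,0,0,0,0,0,0]}' 72 20
python3 - <<'E'
from h import *
b=ctrl.get_image("side")["img"]
save("pics/s2.png",cv2.resize(b[165:245,220:310],None,fx=7,fy=7,interpolation=cv2.INTER_CUBIC))
E
```

```text
t: 4.4
tool_pos: [0.4616, 0.0828, 0.0077]
tool_rot: [-3.113, 0.419, -0.001]
contact_force: [0.1, 0.8, 0.6]
opening: 0.0721
t: 5.4
tool_pos: [0.4614, 0.0828, 0.0033]
tool_rot: [-3.114, 0.419, -0.0]
contact_force: [-0.4, 0.6, -0.3]
opening: 0.0719
```

View pics/s2.png

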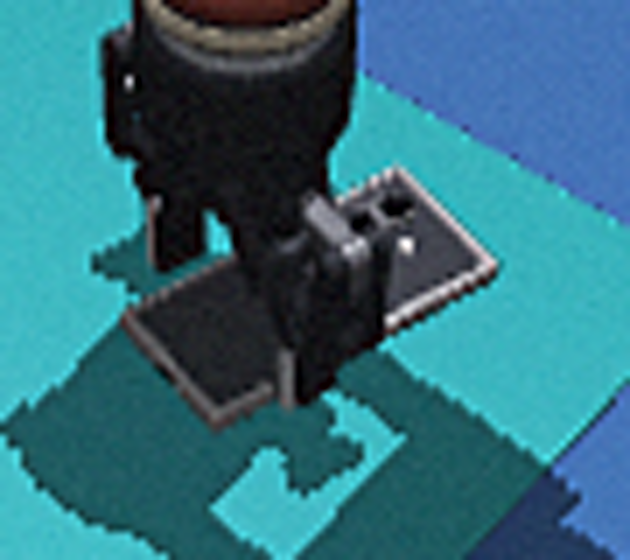

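```bash
python3 -m handwheel '{"offset":[[0,0,-0.02],[0,0,-0.04],[0,0,-0.06],[0,0,-0.08],[0,0,-0.1],[0,0,-0.1],[0,0,-0.1],[0,0,-0.1],[0,0,-0.1],[0,0,-0.1]],"roll":[0,0,0,0,0,0,0,0,0,0]}' 72 20

```

```text
t: 6.45
tool_pos: [0.4614, 0.0828, -0.0006]
tool_rot: [-3.114, 0.419, -0.0]
contact_force: [-0.3, 0.9, -0.7]
opening: 0.0719
```

```bash
python3 -m handwheel '{"offset":[[0,0,-0.02],[0,0,-0.03],[0,0,-0.03],[0,0,-0.03],[0,0,-0.03],[0,0,-0.03],[0,0,-0.03],[0,0,-0.03],[0,0,-0.03],[0,0,-0.03]],"roll":[0,0,0,0,0,0,0,0,0,0]}' 58 20
python3 - <<'E'
from h import *
print(ctrl.get_obs())
b=ctrl.get_image("side")["img"]
save("pics/s3.png",cv2.resize(b[165:245,220:310],None,fx=7,fy=7,interpolation=cv2.INTER_CUBIC))
E
```

```text
t: 7.45
tool_pos: [0.4616, 0.0829, -0.0012]
tool_rot: [3.114, -0.419, -0.0]
contact_force: [-3.0, -0.5, 5.5]
opening: 0.0613
{'t': 7.45, 'q': array([ 1.87109384e-02, -4.45611387e-02,  2.13440756e+00, -5.16344893e-06,
        1.05179288e+00,  2.86275157e-01]), 'dq': array([-4.83714277e-05,  2.28732337e-04,  1.60459441e-04, -3.32069231e-04,
        2.81961846e-03, -1.68145760e-04]), 'effort': array([-4.05154936e-02, -2.57934326e+01, -2.87415898e+01,  1.18684248e-02,
       -6.48896713e-01, -7.57073471e-02]), 'tool_pos': array([ 0.4616211 ,  0.08285011, -0.001163  ]), 'tool_rot': array([ 3.11351011e+00, -4.19030792e-01, -7.13422942e-05]), 'contact_force': array([-3.04481526, -0.48609382,  5.50455531]), 'wrist_torque': array([-0.03830268,  0.35532904, -0.04369665]), 'opening': 0.06126483826139076}
```

View pics/s3.png

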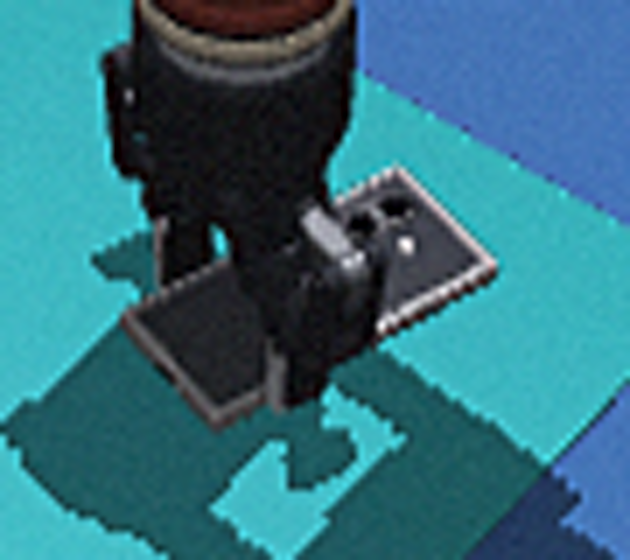

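```bash
python3 -m handwheel '{"offset":[[0,0,0],[0,0,0],[0,0,0],[0,0,0.1],[0,0,0.3],[0,0,0.6],[0,0,1.0],[0,0,1.5],[0,0,1.9],[0,0,2.0]],"roll":[0,0,0,0,0,0,0,0,0,0]}' 50 70
python3 - <<'E'
from h import *
print(ctrl.get_obs())
b=ctrl.get_image("side")["img"]
save("pics/s4.png",cv2.resize(b[120:240,220:340],None,fx=5,fy=5,interpolation=cv2.INTER_CUBIC))
E
```

```text
t: 8.5
tool_pos: [0.463, 0.0829, 0.081]
tool_rot: [-3.113, 0.419, -0.008]
contact_force: [1.4, 0.0, -2.2]
opening: 0.0594
{'t': 8.5, 'q': array([ 1.87191975e-02, -1.84636306e-01,  2.10109702e+00,  2.10045146e-05,
        1.22029661e+00,  2.86124375e-01]), 'dq': array([ 4.57496319e-05, -3.42717822e-02,  1.40639657e-03,  1.02234871e-04,
        6.50342170e-02, -6.91313664e-04]), 'effort': array([ 9.22410702e-02, -2.58961916e+01, -3.36988091e+01, -5.48361638e-02,
        1.52494032e-01,  2.88110394e-03]), 'tool_pos': array([0.46299824, 0.08288648, 0.08096894]), 'tool_rot': array([-3.11279698,  0.41869821, -0.00750074]), 'contact_force': array([ 1.39648258,  0.03256953, -2.24150297]), 'wrist_torque': array([ 0.05950587, -0.10357952, -0.03541393]), 'opening': 0.059434237777785046}
```

View pics/s4.png

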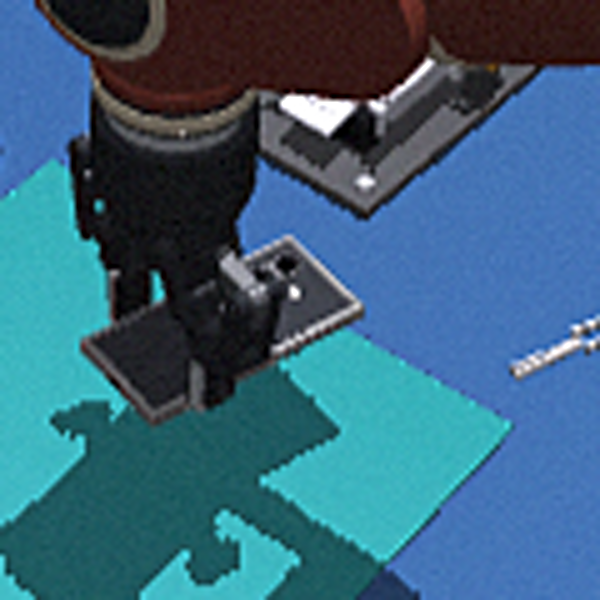

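```bash
python3 - <<'E'
from h import *
from scipy.spatial.transform import Rotation as R
s=ctrl.get_image("side")
uv=z2p([(82,346),(288,236),(363,307),(153,422)],5,220,120)
L,W=.065,.031; P=np.array([(-L,W,.0085),(L,W,.0085),(L,-W,.0085),(-L,-W,.0085)])
def f(p): return (proj(s,R.from_euler("ZYX",p[3:6]).apply(P)+p[:3])-uv).ravel()
r=least_squares(f,[.4527,.05,.085,-1.84,0,0],x_scale=[.01]*3+[.1]*3)
print(r.x[:3],np.degrees(r.x[3:]),r.fun.round(2))
def g(p): return np.r_[f(np.r_[p[:2],.0852,p[2:]])]
r=least_squares(g,[.4527,.05,-1.84,0,0]); print(r.x[:2],np.degrees(r.x[2:]),r.fun.round(2))
E
```

```text
[0.46509752 0.03849401 0.06459964] [-105.7885727    -1.28131896   -0.52911039] [-0.05 -0.06  0.06  0.06 -0.06 -0.06  0.05  0.06]
[0.45384511 0.05398221] [-104.83450641    0.43128451   -1.00494451] [-0.61 -0.11 -0.06  0.07  0.48 -0.08  0.2   0.07]
```

```bash
python3 -m handwheel '{"offset":[[0.1,-0.1,0],[0.3,-0.4,0],[0.6,-0.8,0],[1.0,-1.25,0],[1.35,-1.7,0],[1.7,-2.15,-0.2],[2.0,-2.55,-0.4],[2.2,-2.8,-0.6],[2.26,-2.9,-0.65],[2.26,-2.9,-0.65]],"roll":[0.1,0.3,0.6,0.9,1.2,1.5,1.8,2.0,2.08,2.08]}'
python3 - <<'E'
from h import *
print(ctrl.get_obs()["tool_pos"])
a=ctrl.get_image("top")["img"];b=ctrl.get_image("side")["img"]
save("pics/t5.png",cv2.resize(a[120:220,270:400],None,fx=6,fy=6,interpolation=cv2.INTER_CUBIC))
save("pics/s5.png",cv2.resize(b[80:220,190:340],None,fx=4,fy=4,interpolation=cv2.INTER_CUBIC))
E
```

```text
t: 9.6
tool_pos: [0.5509, -0.0335, 0.0506]
tool_rot: [-3.14, 0.079, 0.005]
contact_force: [0.3, -0.7, -3.1]
opening: 0.0593
[ 0.55090179 -0.03349089  0.05060799]
```

View pics/t5.png

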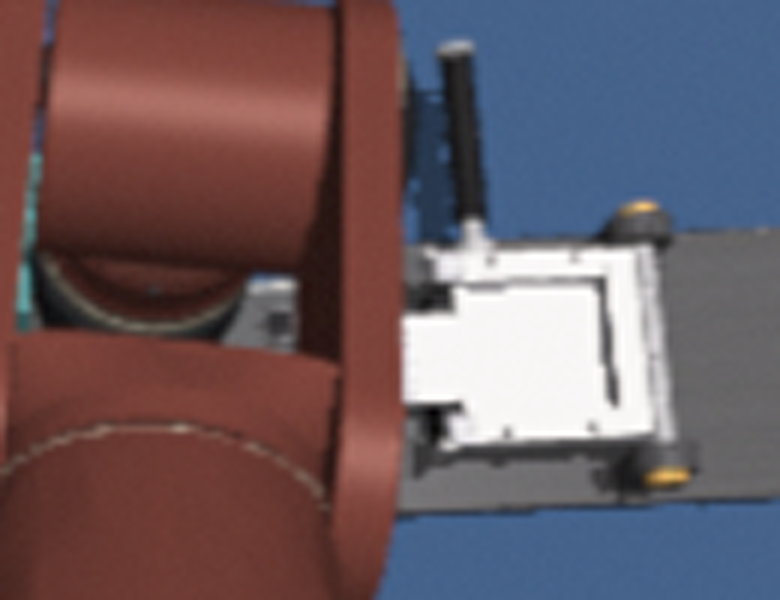

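View pics/s5.png

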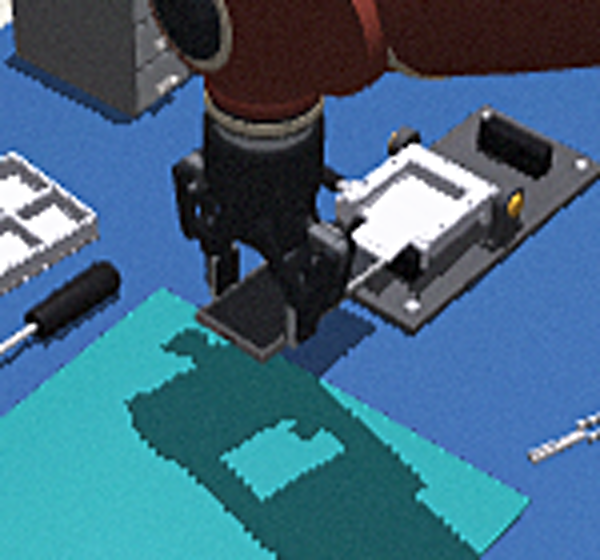

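```bash
python3 -m handwheel '{"offset":[[0,0,-0.1],[0.01,0,-0.2],[0.02,0,-0.3],[0.02,0,-0.35],[0.02,0,-0.35],[0.01,-0.1,-0.35],[0.01,-0.2,-0.35],[0,-0.3,-0.35],[0,-0.35,-0.35],[0,-0.35,-0.35]],"roll":[0,0,0,0,0,0,0,0,0,0]}'
python3 - <<'E'
from h import *
print(ctrl.get_obs()["tool_pos"])
a=ctrl.get_image("top")["img"];b=ctrl.get_image("side")["img"]
save("pics/t6.png",cv2.resize(a[150:210,310:390],None,fx=10,fy=10,interpolation=cv2.INTER_CUBIC))
save("pics/s6.png",cv2.resize(b[100:180,230:330],None,fx=7,fy=7,interpolation=cv2.INTER_CUBIC))
E
```

```text
t: 10.7
tool_pos: [0.5518, -0.0476, 0.0382]
tool_rot: [3.141, -0.079, 0.0]
contact_force: [0.6, -0.3, -2.0]
opening: 0.0592
[ 0.55182246 -0.04762785  0.03822024]
```

View pics/t6.png

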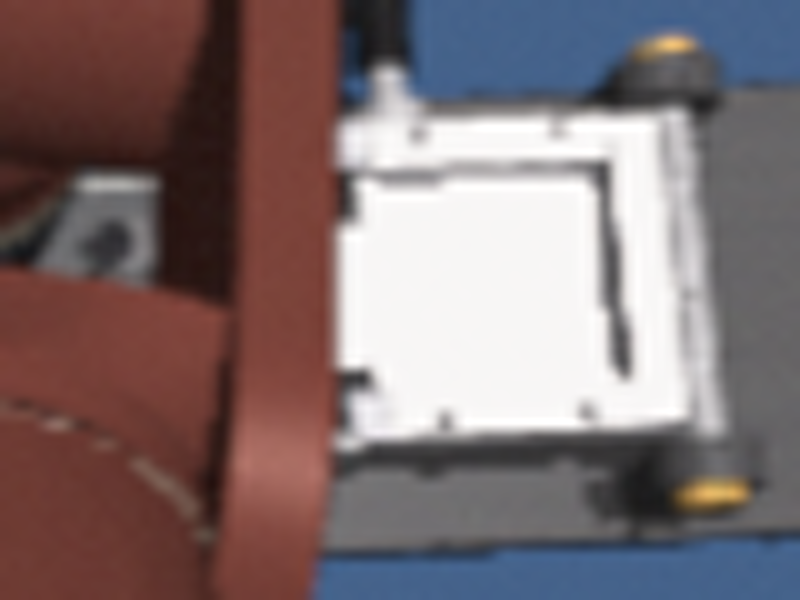

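View pics/s6.png

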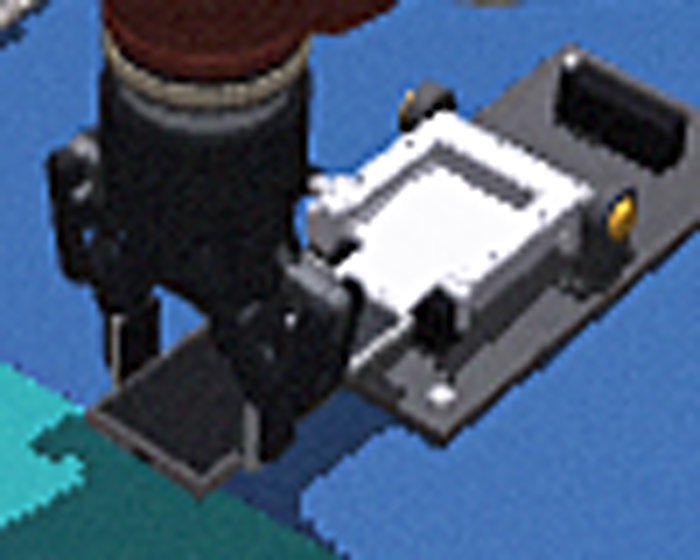

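```bash
python3 - <<'E'
from h import *
s=ctrl.get_image("side"); o=ctrl.get_obs()
print(o["tool_pos"])
bx,by=-.0010,.0013   # side-cam bias (side minus mean)
th=np.radians(-92.9)
def w(p,c,th):
    p=np.array(p,float); return np.c_[c[0]+bx+np.cos(th)*p[:,0]-np.sin(th)*p[:,1],c[1]+by+np.sin(th)*p[:,0]+np.cos(th)*p[:,1],p[:,2]]
x0,y0,k=230,100,7
g=cv2.resize(s["img"][100:180,230:330],None,fx=k,fy=k,interpolation=cv2.INTER_CUBIC)
def dr(q,c,th,col):
    pp=((proj(s,w(q,c,th))-[x0,y0]+.5)*k-.5).round().astype(int); cv2.polylines(g,[pp.reshape(-1,1,2)],False,col,1)
z=o["tool_pos"][2]+.0042+.0085
T=o["tool_pos"][:2]
dr([(-.0326,-.031,z),(.0974,-.031,z),(.0974,.031,z),(-.0326,.031,z),(-.0326,-.031,z)],T,th,(255,255,0))
C=(.5413,-.2515)
dr([(-.076,-.018,.0395),(-.106,-.018,.0395),(-.106,.018,.0395),(-.076,.018,.0395)],C,np.radians(-92.8),(255,0,0))
dr([(-.018,-.0325,.0395),(-.018,.0325,.0395),(-.076,.0325,.0395),(-.076,-.0325,.0395),(-.018,-.0325,.0395)],C,np.radians(-92.8),(0,255,0))
dr([(-.12,.058,.01),(.12,.058,.01),(.12,-.058,.01),(-.12,-.058,.01),(-.12,.058,.01)],C,np.radians(-92.8),(255,0,0))
save("pics/s6o.png",g)
E
```

```text
[ 0.55172898 -0.04717487  0.03809192]
```

View pics/s6o.png

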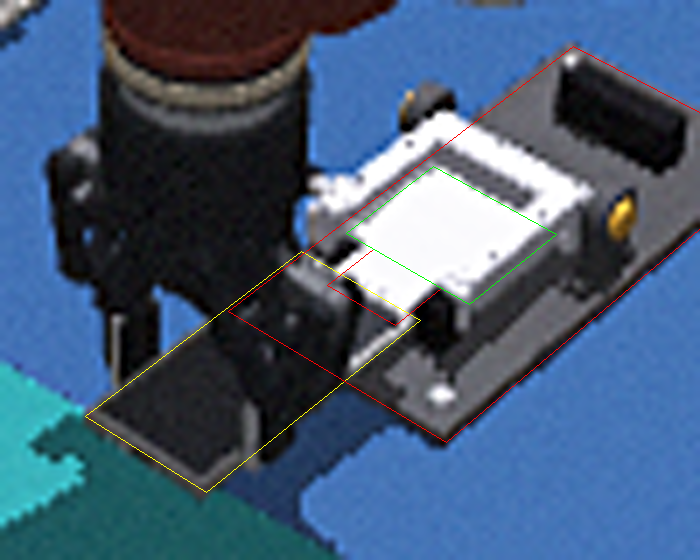

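```bash
python3 -m handwheel '{"offset":[[0,0,-0.03],[0,0,-0.04],[-0.005,-0.1,-0.04],[-0.01,-0.2,-0.04],[-0.015,-0.3,-0.04],[-0.02,-0.4,-0.04],[-0.025,-0.5,-0.04],[-0.03,-0.6,-0.04],[-0.03,-0.6,-0.04],[-0.03,-0.6,-0.04]],"roll":[0,0,0,0,0,0,0,0,0,0]}'
python3 - <<'E'
from h import *
print(ctrl.get_obs()["tool_pos"])
a=ctrl.get_image("top")["img"];b=ctrl.get_image("side")["img"]
save("pics/t7.png",cv2.resize(a[150:210,310:390],None,fx=10,fy=10,interpolation=cv2.INTER_CUBIC))
save("pics/s7.png",cv2.resize(b[100:180,230:330],None,fx=7,fy=7,interpolation=cv2.INTER_CUBIC))
E
```

```text
t: 11.85
tool_pos: [0.5505, -0.0713, 0.0365]
tool_rot: [-3.141, 0.078, -0.0]
contact_force: [-0.3, -0.3, -2.3]
opening: 0.0597
[ 0.55054816 -0.07131103  0.0365206 ]
```

View pics/s7.png

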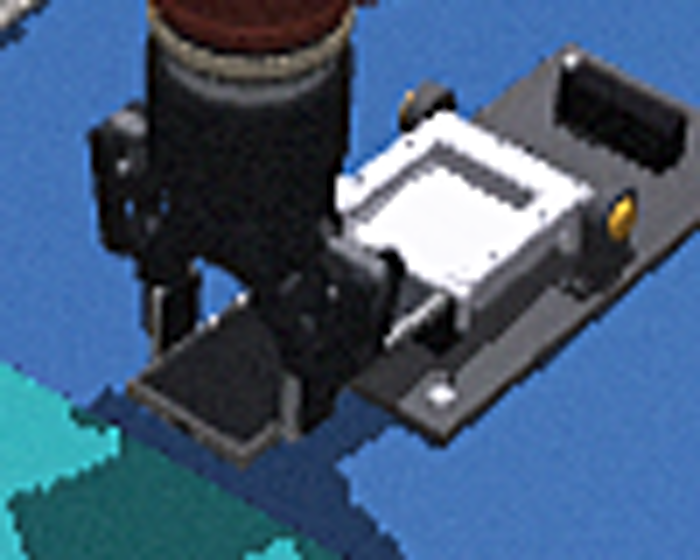

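```bash
python3 -m handwheel '{"offset":[[0,-0.06,0],[-0.005,-0.12,0],[-0.01,-0.18,0],[-0.01,-0.24,0],[-0.015,-0.3,0],[-0.015,-0.36,0],[-0.02,-0.42,0],[-0.02,-0.42,0],[-0.02,-0.42,0],[-0.02,-0.42,0]],"roll":[0,0,0,0,0,0,0,0,0,0]}'
python3 - <<'E'
from h import *
print(ctrl.get_obs()["tool_pos"])
a=ctrl.get_image("top")["img"];b=ctrl.get_image("side")["img"]
save("pics/t8.png",cv2.resize(a[150:210,310:390],None,fx=10,fy=10,interpolation=cv2.INTER_CUBIC))
save("pics/s8.png",cv2.resize(b[100:180,230:330],None,fx=7,fy=7,interpolation=cv2.INTER_CUBIC))
E
```

```text
t: 12.95
tool_pos: [0.5497, -0.0879, 0.0365]
tool_rot: [-3.141, 0.078, -0.0]
contact_force: [1.4, 0.8, -2.5]
opening: 0.0593
[ 0.54974063 -0.08793994  0.03650175]
```

View pics/s8.png

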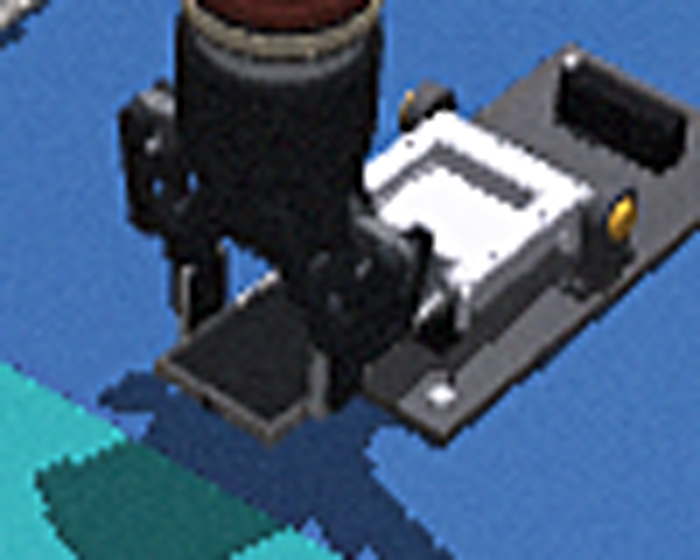

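View pics/t8.png

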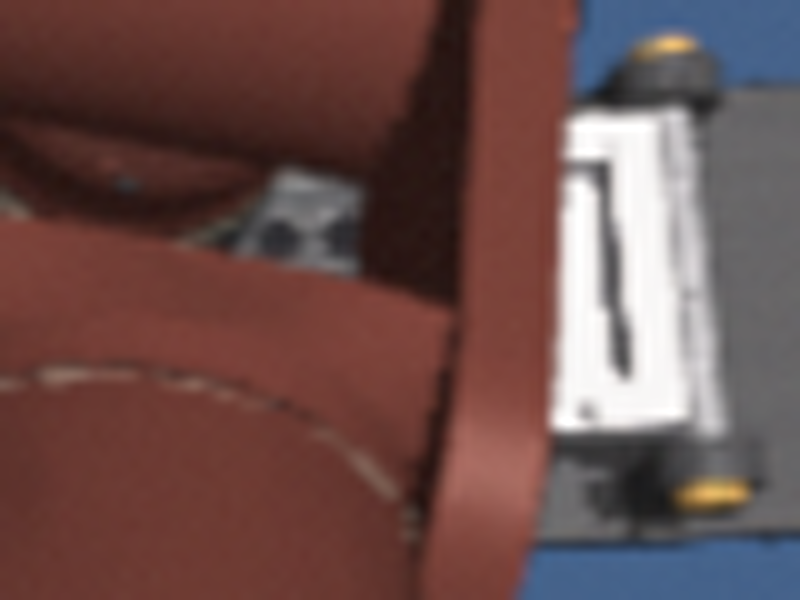

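```bash
python3 -m handwheel '{"offset":[[0,-0.06,0],[0,-0.12,0],[0,-0.18,0],[0,-0.24,0],[-0.005,-0.3,0],[-0.005,-0.36,0],[-0.01,-0.42,0],[-0.01,-0.48,0],[-0.01,-0.5,0],[-0.01,-0.5,0]],"roll":[0,0,0,0,0,0,0,0,0,0]}'

```

```text
t: 14.05
tool_pos: [0.5493, -0.1081, 0.0365]
tool_rot: [3.141, -0.078, -0.0]
contact_force: [-0.1, 0.1, -1.9]
opening: 0.0597
```

```bash
python3 -m handwheel '{"offset":[[0,-0.06,0],[-0.005,-0.12,0],[-0.01,-0.18,0],[-0.01,-0.24,0],[-0.015,-0.3,0],[-0.015,-0.36,0],[-0.02,-0.42,0],[-0.02,-0.48,0],[-0.02,-0.5,0],[-0.02,-0.5,0]],"roll":[0,0,0,0,0,0,0,0,0,0]}'

```

```text
t: 15.05
tool_pos: [0.5486, -0.1281, 0.0365]
tool_rot: [3.141, -0.078, 0.0]
contact_force: [0.8, -0.5, -1.9]
opening: 0.0599
```

```bash
python3 -m handwheel '{"offset":[[0,-0.05,0],[0,-0.1,0],[0,-0.13,0],[-0.005,-0.15,0],[-0.005,-0.17,0],[-0.01,-0.19,0],[-0.01,-0.2,0],[-0.01,-0.2,0],[-0.01,-0.2,0],[-0.01,-0.2,0]],"roll":[0,0,0,0,0,0,0,0,0,0]}'

```

```text
t: 16.05
tool_pos: [0.5482, -0.136, 0.0365]
tool_rot: [3.141, -0.078, -0.0]
contact_force: [-0.1, -0.3, -1.4]
opening: 0.0597
```

```bash
python3 -m handwheel '{"offset":[[0,-0.02,0],[0,-0.04,0],[0,-0.06,0],[-0.005,-0.08,0],[-0.005,-0.08,0],[-0.005,-0.08,0],[-0.005,-0.08,0],[-0.005,-0.08,0],[-0.005,-0.08,0],[-0.005,-0.08,0]],"roll":[0,0,0,0,0,0,0,0,0,0]}'
python3 - <<'E'
from h import *
print(ctrl.get_obs()["tool_pos"])
a=ctrl.get_image("top")["img"];b=ctrl.get_image("side")["img"]
save("pics/t9.png",cv2.resize(a[150:210,310:390],None,fx=10,fy=10,interpolation=cv2.INTER_CUBIC))
save("pics/s9.png",cv2.resize(b[100:180,230:330],None,fx=7,fy=7,interpolation=cv2.INTER_CUBIC))
E
```

```text
t: 17.05
tool_pos: [0.5479, -0.1366, 0.0361]
tool_rot: [-3.136, 0.077, 0.001]
contact_force: [1.1, 9.6, -1.2]
opening: 0.0592
[ 0.54785222 -0.13664705  0.03613568]
```

View pics/s9.png

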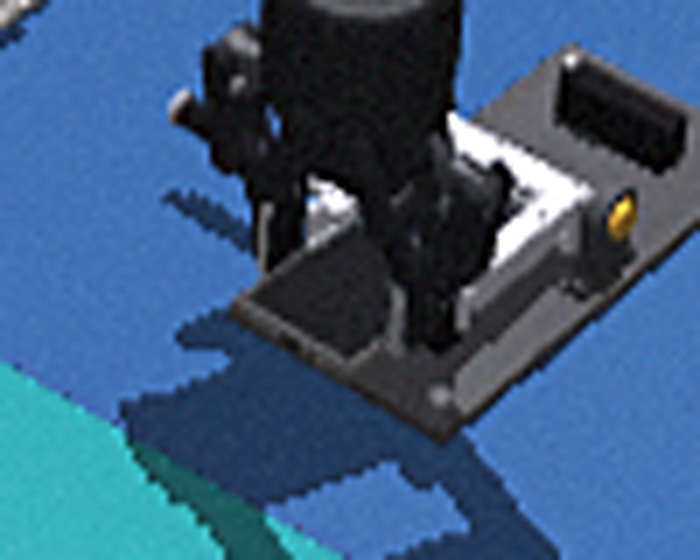

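View pics/t9.png

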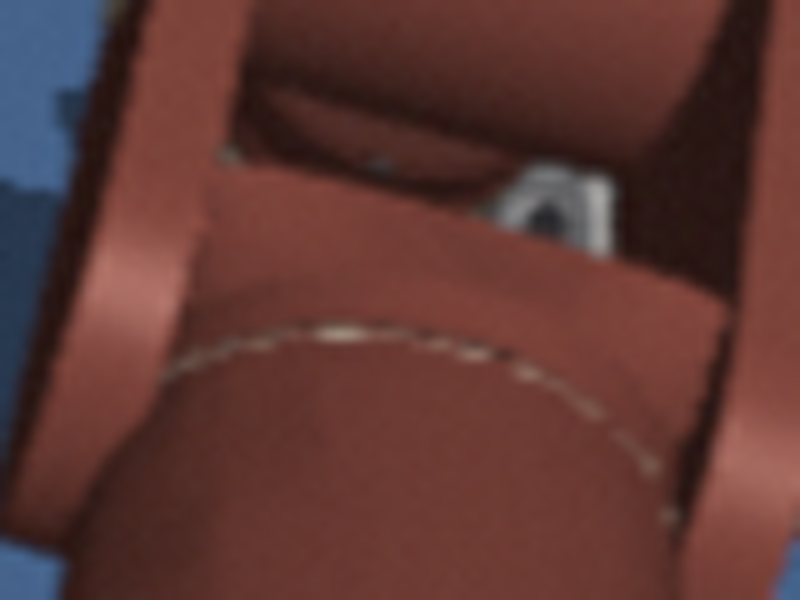

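```bash
python3 -m handwheel '{"offset":[[0,0,0],[0,0,0],[0,0,0],[0,0,0],[0,0,0],[0,0.02,0],[0,0.05,0.1],[0,0.05,0.4],[0,0.05,0.8],[0,0.05,1.2]],"roll":[0,0,0,0,0,0,0,0,0,0]}' 70 20
python3 -m handwheel '{"offset":[[0,0.2,0.5],[0,0.6,1.0],[0,1.2,1.5],[0,1.8,1.6],[0,2.2,1.6],[0,2.6,1.6],[0,2.8,1.6],[0,2.8,1.6],[0,2.8,1.6],[0,2.8,1.6]],"roll":[0,0,0,0,0,0,0,0,0,0]}' 0 20
python3 - <<'E'
from h import *
print(ctrl.get_obs()["tool_pos"])
a=ctrl.get_image("top")["img"];b=ctrl.get_image("side")["img"]
save("pics/t10.png",cv2.resize(a[120:220,310:430],None,fx=6,fy=6,interpolation=cv2.INTER_CUBIC))
save("pics/s10.png",cv2.resize(b[80:200,210:350],None,fx=5,fy=5,interpolation=cv2.INTER_CUBIC))
E
```

```text
t: 18.15
tool_pos: [0.5484, -0.1373, 0.0865]
tool_rot: [3.14, -0.078, 0.002]
contact_force: [0.6, -0.3, 0.1]
opening: 0.0699
t: 19.15
tool_pos: [0.5478, -0.0258, 0.1481]
tool_rot: [3.14, -0.079, -0.001]
contact_force: [0.8, -0.7, 0.2]
opening: 0.0001
[ 0.54781032 -0.02578272  0.14809324]
```

View pics/s10.png

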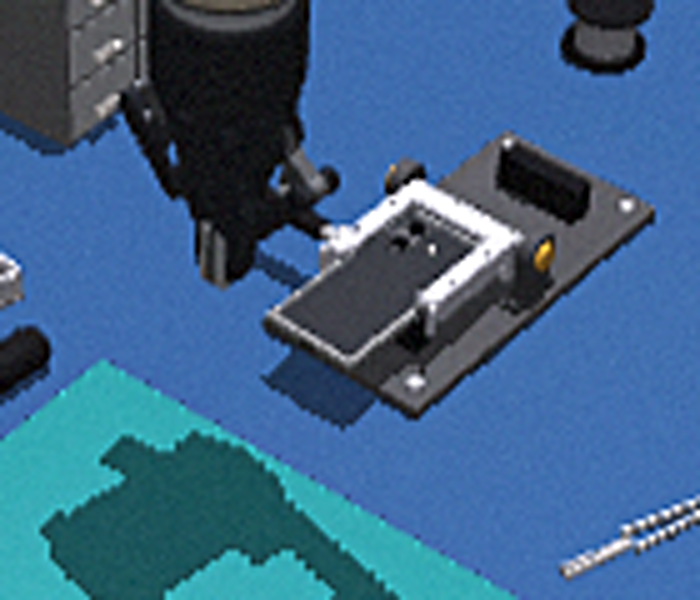

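View pics/t10.png

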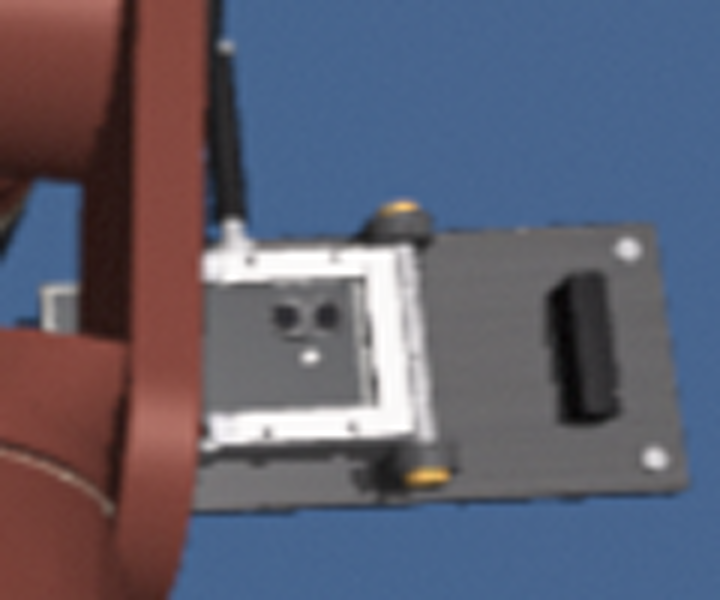

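```bash
python3 -m handwheel '{"offset":[[0,0,-0.4],[0,0,-1.0],[0,0,-1.8],[0,-0.2,-2.4],[0.02,-0.5,-2.7],[0.02,-0.8,-2.7],[0.02,-1.1,-2.7],[0.02,-1.3,-2.7],[0.02,-1.4,-2.7],[0.02,-1.4,-2.7]],"roll":[0,0,0,0,0,0,0,0,0,0]}'
python3 -m handwheel '{"offset":[[0,-0.05,0],[0,-0.1,0],[0,-0.15,0],[0,-0.2,0],[0,-0.25,0],[0,-0.28,0],[0,-0.28,0],[0,-0.28,0],[0,-0.28,0],[0,-0.28,0]],"roll":[0,0,0,0,0,0,0,0,0,0]}'

```

```text
t: 20.25
tool_pos: [0.5495, -0.082, 0.0417]
tool_rot: [3.14, -0.08, 0.003]
contact_force: [-1.0, -0.2, -0.7]
opening: 0.0002
t: 21.25
tool_pos: [0.5487, -0.0923, 0.0405]
tool_rot: [-3.141, 0.078, 0.0]
contact_force: [-0.1, -0.8, 0.1]
opening: -0.0001
```

```bash
python3 -m handwheel '{"offset":[[0,-0.02,0],[0,-0.04,0],[0,-0.06,0],[0,-0.08,0],[0,-0.08,0],[0,-0.08,0],[0,-0.08,0],[0,-0.08,0],[0,-0.08,0],[0,-0.08,0]],"roll":[0,0,0,0,0,0,0,0,0,0]}'

```

```text
t: 22.25
tool_pos: [0.5486, -0.0934, 0.0404]
tool_rot: [-3.136, 0.078, 0.001]
contact_force: [-1.1, 7.9, 2.6]
opening: -0.0002
```

```bash
python3 -m handwheel '{"offset":[[0,-0.02,0],[0,-0.03,0],[0,-0.03,0],[0,-0.03,0],[0,0,0],[0,0.1,0],[0,0.3,0],[0,0.6,0],[0,1.0,0.2],[0,1.3,0.8]],"roll":[0,0,0,0,0,0,0,0,0,0]}'
python3 - <<'E'
from h import *
o=ctrl.get_obs(); print(o["tool_pos"],o["q"])
a=ctrl.get_image("top")["img"];b=ctrl.get_image("side")["img"]
save("pics/s11.png",cv2.resize(b[80:200,210:350],None,fx=5,fy=5,interpolation=cv2.INTER_CUBIC))
E
```

```text
t: 23.25
tool_pos: [0.5464, -0.0416, 0.0705]
tool_rot: [-3.139, 0.077, 0.009]
contact_force: [0.8, 0.6, 0.5]
opening: -0.0
[ 0.54642434 -0.04160422  0.07045982] [-2.11883091e-01  3.09249822e-02  1.91825876e+00  1.53324374e-04
  1.19825275e+00 -1.62640337e-01]
```

View pics/s11.png

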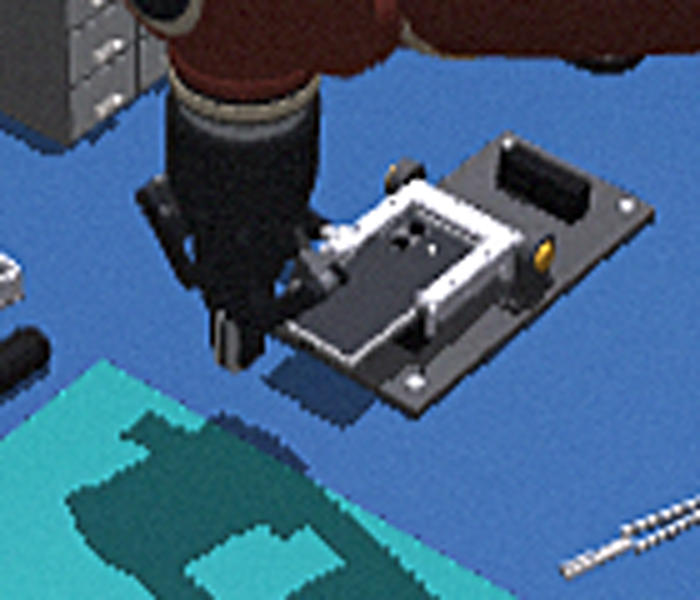

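```bash
python3 - <<'E'
from h import *
Q=np.array([[-1.26396,.0534,1.6143],[.01872,-.14012,2.11706],[.01871,-.04456,2.13441],[.01872,-.18464,2.10110],[-.21188,.03092,1.91826]])
P=np.array([(.25798,-.56858,.2300),(.46175,.08285,.05185),(.46162,.08285,-.00116),(.463,.08289,.08097),(.5464,-.0416,.0705)])
def fk(p,q):
    d,a1,a2,a3,h=p; r=a1+a2*np.sin(q[:,1])+a3*np.sin(q[:,1]+q[:,2]); z=h+a2*np.cos(q[:,1])+a3*np.cos(q[:,1]+q[:,2])
    return np.c_[r*np.cos(q[:,0])-d*np.sin(q[:,0]),r*np.sin(q[:,0])+d*np.cos(q[:,0]),z]
r=least_squares(lambda p:(fk(p,Q)-P).ravel(),[.06,0,.42,.4,.1]); print(r.x,abs(r.fun).max())
s=ctrl.get_image("side")
for zz in (.2,.22,.24,.26,.28,.3,.32): print(zz,[proj(s,[.4618,.083+l,zz]).round(0)[0].tolist() for l in(.05,.06,.07)])
E
```

```text
[ 0.07420629 -0.02628178  0.47698748  0.60620686 -0.18208272] 0.016595779296413538
0.2 [[241.0, 171.0], [238.0, 173.0], [235.0, 176.0]]
0.22 [[241.0, 164.0], [238.0, 167.0], [235.0, 170.0]]
0.24 [[241.0, 158.0], [238.0, 160.0], [235.0, 163.0]]
0.26 [[241.0, 151.0], [238.0, 154.0], [235.0, 156.0]]
0.28 [[241.0, 144.0], [238.0, 147.0], [234.0, 149.0]]
0.3 [[241.0, 137.0], [237.0, 140.0], [234.0, 142.0]]
0.32 [[240.0, 130.0], [237.0, 132.0], [234.0, 135.0]]
```

```bash
python3 - <<'E'
from h import *
d=ctrl.get_image("top"); s=ctrl.get_image("side")
uv=z2p([(186.5,100),(194,170),(201,240)],6,315,115)
print("top",unproj(d,uv,.047))
us=z2p([(116,90),(158,112),(200,137)],4.4,230,95)
print("side",unproj(s,us,.047))
x=np.array([.5413,-.2515]);th=np.radians(-92.8);e=np.array([np.cos(th),np.sin(th)]);n=np.array([-e[1],e[0]])
for y in(.055,.09,.1,.125): print(y,x-.068*e+y*n)
E
```

```text
top [[ 0.66635296 -0.19034708  0.047     ]
 [ 0.63594451 -0.1893093   0.047     ]
 [ 0.605937   -0.18808171  0.047     ]]
side [[ 0.67297188 -0.18973093  0.047     ]
 [ 0.63665639 -0.18947461  0.047     ]
 [ 0.5992636  -0.18676999  0.047     ]]
0.055 [ 0.59955612 -0.18626792]
0.09 [ 0.63451434 -0.18797766]
0.1 [ 0.6445024  -0.18846616]
0.125 [ 0.66947255 -0.1896874 ]
```

```bash
python3 -m handwheel '{"offset":[[0,0,0.5],[0.1,0,1.2],[0.4,-0.1,1.9],[0.8,-0.3,2.1],[1.2,-0.6,2.2],[1.6,-0.9,2.2],[1.9,-1.3,2.2],[2.1,-1.7,2.2],[2.3,-2.1,2.2],[2.4,-2.5,2.2]],"roll":[-1.2,-2.5,-3.8,-5.1,-6.4,-7.7,-9,-10.3,-11.6,-12.8]}' 50 20
python3 -m handwheel '{"offset":[[0,-0.4,0],[0,-0.8,0],[0,-1.1,0],[0,-1.2,0],[0,-1.2,0],[0,-1.2,0],[0,-1.2,0],[0,-1.2,0],[0,-1.2,0],[0,-1.2,0]],"roll":[-1.2,-2.2,-2.2,-2.2,-2.2,-2.2,-2.2,-2.2,-2.2,-2.2]}' 50 20
python3 - <<'E'
from h import *
o=ctrl.get_obs(); print(o["tool_pos"],o["q"])
from scipy.spatial.transform import Rotation as R
print(R.from_rotvec(o["tool_rot"]).as_matrix().round(3))
E
```

```text
t: 24.5
tool_pos: [0.6445, -0.1447, 0.1586]
tool_rot: [2.406, -2.019, -0.003]
contact_force: [-0.6, 0.3, -0.4]
opening: 0.0499
t: 25.5
tool_pos: [0.6448, -0.1913, 0.1606]
tool_rot: [-2.166, 2.275, -0.0]
contact_force: [-1.8, -0.4, -1.1]
opening: 0.0499
[ 0.64479818 -0.19132443  0.16060805] [-3.98986713e-01  2.11799569e-01  1.55865622e+00 -9.33450633e-06
  1.37099924e+00  1.22096939e+00]
[[-0.049 -0.999  0.   ]
 [-0.999  0.049 -0.   ]
 [ 0.    -0.    -1.   ]]
```

```bash
python3 -m handwheel '{"offset":[[0,0.05,-0.3],[0,0.05,-0.8],[0,0.05,-1.4],[0,0.05,-2.0],[0,0.05,-2.4],[0,0.05,-2.7],[0,0.05,-3.0],[0,0.05,-3.2],[0,0.05,-3.34],[0,0.05,-3.34]],"roll":[0,0,0,0,0,0,0,0,0,0]}' 50 20
python3 - <<'E'
from h import *
o=ctrl.get_obs(); print(o["tool_pos"])
b=ctrl.get_image("side")["img"]
save("pics/s12.png",cv2.resize(b[50:190,210:350],None,fx=4,fy=4,interpolation=cv2.INTER_CUBIC))
E
```

```text
t: 26.5
tool_pos: [0.6445, -0.1895, 0.0263]
tool_rot: [2.165, -2.276, -0.001]
contact_force: [0.5, -1.3, 0.7]
opening: 0.0499
[ 0.64451108 -0.18945733  0.02632149]
```

View pics/s12.png

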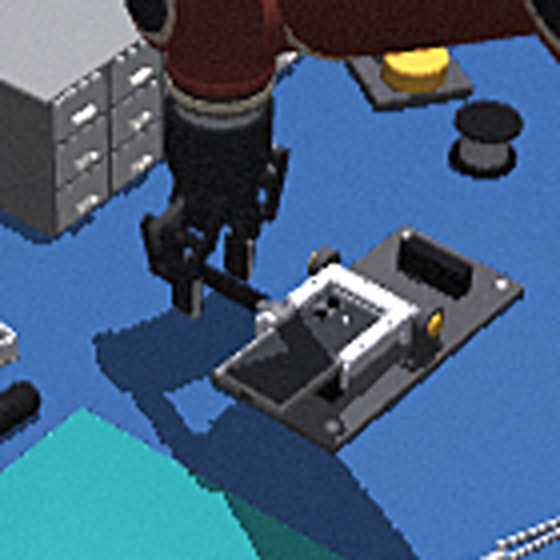

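The fingers straddle the handle, so I'm closing gently.

```bash
python3 -m handwheel '{"offset":[[0,0,0],[0,0,0],[0,0,0],[0,0,0],[0,0,0],[0,0,0],[0,0,0],[0,0,0],[0,0,0],[0,0,0]],"roll":[0,0,0,0,0,0,0,0,0,0]}' 5 25

```

```text
t: 27.55
tool_pos: [0.6453, -0.1891, 0.0276]
tool_rot: [-2.165, 2.275, -0.0]
contact_force: [-0.4, 5.6, 5.5]
opening: 0.0125
```

```bash
python3 -m handwheel '{"offset":[[0,0,0],[0,0,0.07],[0,-0.005,0.15],[0,-0.015,0.22],[0,-0.025,0.3],[0,-0.04,0.37],[0,-0.06,0.44],[-0.005,-0.08,0.51],[-0.005,-0.105,0.58],[-0.005,-0.105,0.58]],"roll":[0,0,0,0,0,0,0,0,0,0]}' 5 60
python3 - <<'E'
from h import *
o=ctrl.get_obs(); print(o["tool_pos"])
b=ctrl.get_image("side")["img"]
save("pics/s13.png",cv2.resize(b[50:190,210:350],None,fx=4,fy=4,interpolation=cv2.INTER_CUBIC))
E
```

```text
t: 28.55
tool_pos: [0.6451, -0.1925, 0.0494]
tool_rot: [-2.164, 2.274, 0.001]
contact_force: [4.2, 6.5, -2.6]
opening: 0.0119
[ 0.6451027  -0.19253575  0.04943146]
```

View pics/s13.png

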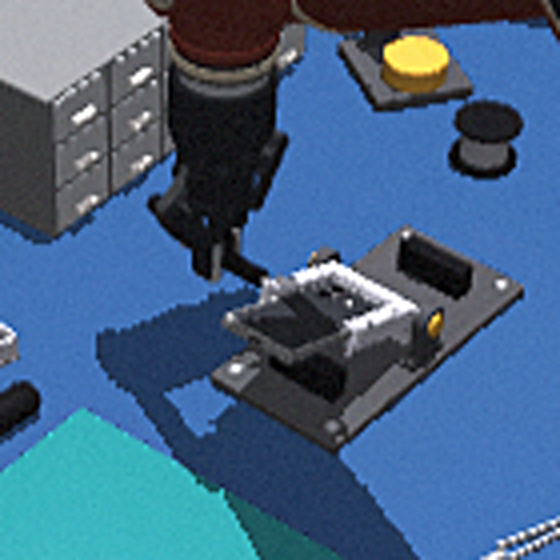

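```bash
python3 -m handwheel '{"offset":[[0.01,-0.02,0.09],[0.01,-0.06,0.18],[0.01,-0.105,0.27],[0.01,-0.155,0.35],[0.005,-0.215,0.435],[0.005,-0.275,0.51],[0,-0.34,0.585],[0,-0.41,0.655],[0,-0.485,0.72],[0,-0.485,0.72]],"roll":[0,0,0,0,0,0,0,0,0,0]}'

```

```text
t: 29.6
tool_pos: [0.6443, -0.2123, 0.079]
tool_rot: [-2.165, 2.275, 0.004]
contact_force: [-1.1, 6.0, 4.1]
opening: 0.0116
```

```bash
python3 -m handwheel '{"offset":[[0,-0.07,0.055],[0,-0.14,0.105],[-0.005,-0.215,0.155],[-0.01,-0.295,0.2],[-0.015,-0.375,0.24],[-0.02,-0.455,0.275],[-0.02,-0.54,0.305],[-0.025,-0.595,0.325],[-0.025,-0.65,0.34],[-0.025,-0.65,0.34]],"roll":[0,0,0,0,0,0,0,0,0,0]}'
python3 - <<'E'
from h import *
o=ctrl.get_obs(); print(o["tool_pos"])
b=ctrl.get_image("side")["img"]; a=ctrl.get_image("top")["img"]
save("pics/s14.png",cv2.resize(b[20:180,200:350],None,fx=3.7,fy=3.7,interpolation=cv2.INTER_CUBIC))
save("pics/t14.png",cv2.resize(a[90:220,300:440],None,fx=4.5,fy=4.5,interpolation=cv2.INTER_CUBIC))
E
```

```text
t: 30.6
tool_pos: [0.643, -0.2398, 0.0935]
tool_rot: [2.164, -2.275, -0.001]
contact_force: [-4.3, 3.3, 6.7]
opening: 0.0117
[ 0.64299074 -0.23983702  0.09349591]
```

View pics/s14.png

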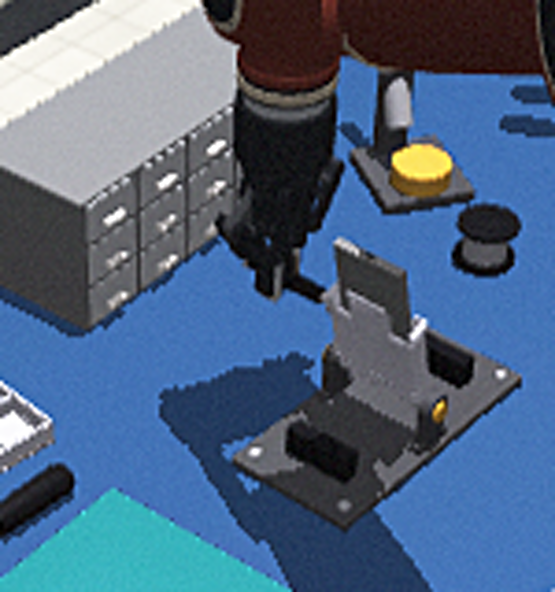

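View pics/t14.png

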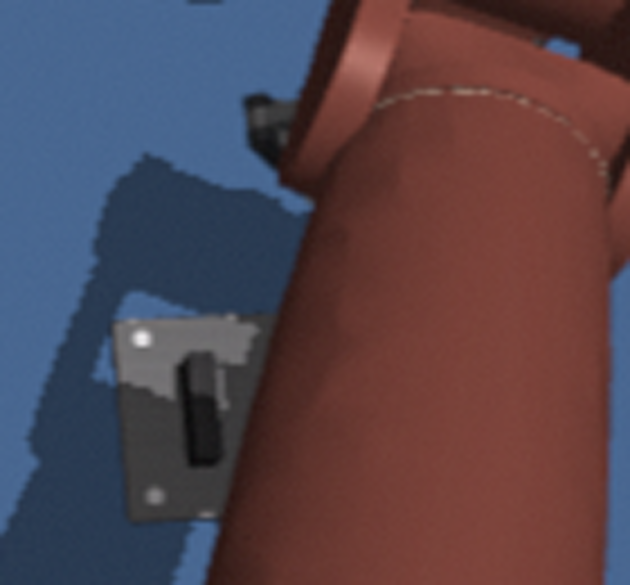

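```bash
python3 - <<'E'
import numpy as np
from scipy.optimize import least_squares
P=np.array([(-.1891,.0276),(-.1925,.0494),(-.2123,.0790),(-.2398,.0935)])
r=least_squares(lambda c:np.hypot(*(P-c).T)-.068,[-.255,.027]);print(r.x,r.fun)
r=r.x; print(np.degrees(np.arctan2(P[:,1]-r[1],P[:,0]-r[0])))
r3=least_squares(lambda c:np.hypot(*(P-c[:2]).T)-c[2],[-.255,.027,.068]);print(r3.x)
E
```

```text
[-0.25703372  0.02775888] [-6.60981305e-05  6.56930614e-05  2.02741855e-05 -3.75413432e-05]
[-0.13400055 18.53866857 48.8789019  75.31071819]
[-0.25663     0.02807024  0.06754892]
```

```bash
python3 -m handwheel '{"offset":[[0,-0.06,0.015],[-0.005,-0.12,0.025],[-0.005,-0.18,0.035],[-0.01,-0.24,0.045],[-0.01,-0.3,0.05],[-0.01,-0.36,0.055],[-0.01,-0.4,0.055],[-0.01,-0.42,0.055],[-0.01,-0.42,0.055],[-0.01,-0.42,0.055]],"roll":[0,0,0,0,0,0,0,0,0,0]}'
python3 - <<'E'
from h import *
o=ctrl.get_obs(); print(o["tool_pos"])
b=ctrl.get_image("side")["img"]
save("pics/s15.png",cv2.resize(b[60:170,255:350],None,fx=5.4,fy=5.4,interpolation=cv2.INTER_CUBIC))
E
```

```text
t: 31.7
tool_pos: [0.6422, -0.2576, 0.0957]
tool_rot: [2.163, -2.274, 0.001]
contact_force: [-4.9, 0.8, 7.9]
opening: 0.0122
[ 0.64224216 -0.25764847  0.09574668]
```

View pics/s15.png

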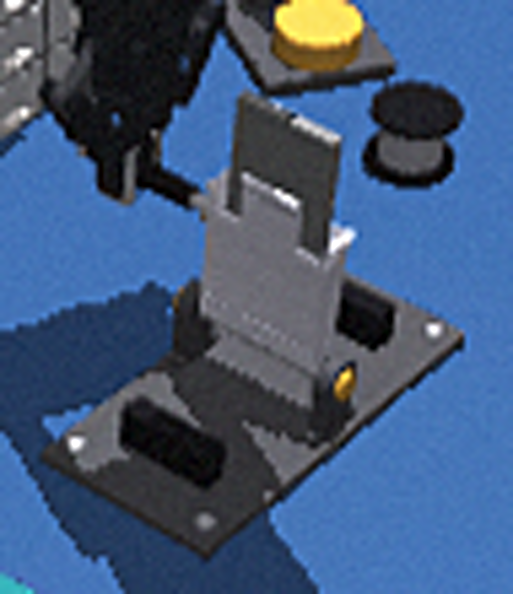

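```bash
python3 -m handwheel '{"offset":[[-0.01,0.005,0.01],[-0.015,0.012,0.015],[-0.015,0.012,0.015],[-0.015,0.012,0.015],[-0.015,0.012,0.015],[-0.015,0.012,0.015],[-0.015,0.012,0.015],[-0.015,0.012,0.015],[-0.015,0.012,0.015],[-0.015,0.012,0.015]],"roll":[0,0,0,0,0,0,0,0,0,0]}'
python3 - <<'E'
from h import *
o=ctrl.get_obs(); print(o["tool_pos"],o["dq"].round(4))
s=ctrl.get_image("side"); x0,y0,k=255,60,5.4
g=cv2.resize(s["img"][60:170,255:350],None,fx=k,fy=k,interpolation=cv2.INTER_CUBIC)
save("pics/s16.png",g)
c=np.array([.5413-.001,-.2515+.0013]);th=np.radians(-92.8)
def w(p,t):
    # p in flat cradle coords; rotate by t about hinge (mouth end goes up)
    p=np.array(p,float); X,Z=p[:,0],p[:,2]-.045
    X,Z=X*np.cos(t)+Z*np.sin(t), -X*np.sin(t)+Z*np.cos(t)
    Y=p[:,1]
    return np.c_[c[0]+np.cos(th)*X-np.sin(th)*Y,c[1]+np.sin(th)*X+np.cos(th)*Y,Z+.045]
PL=[(-.148,.031,.0395),(-.148,-.031,.0395),(-.148,-.031,.048),(-.148,.031,.048),(-.148,.031,.0395)]
TG=[(-.076,.018,.0395),(-.106,.018,.0395),(-.106,-.018,.0395),(-.076,-.018,.0395)]
for t,col in((90,(255,0,0)),(87,(0,255,0)),(93,(255,255,0))):
    for q in(PL,TG):
        pp=((proj(s,w(q,np.radians(t)))-[x0,y0]+.5)*k-.5).round().astype(int); cv2.polylines(g,[pp.reshape(-1,1,2)],False,col,1)
save("pics/s16o.png",g)
E
```

```text
t: 32.75
tool_pos: [0.6423, -0.256, 0.0958]
tool_rot: [2.165, -2.275, 0.0]
contact_force: [-3.7, 0.0, 6.2]
opening: 0.0116
[ 0.64230104 -0.25604553  0.09575384] [-0.0003 -0.0003 -0.0007  0.0006 -0.0004 -0.0005]
```

View pics/s16o.png

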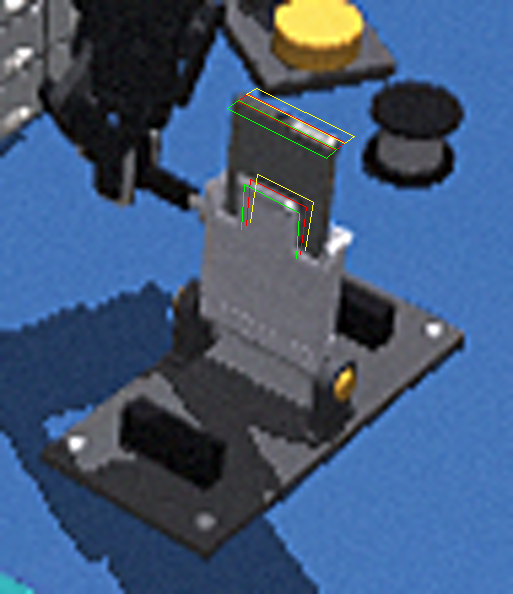

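```bash
python3 -m handwheel '{"offset":[[0,-0.01,0],[0,-0.02,0],[0,-0.02,0],[0,-0.02,0],[0,-0.02,0],[0,-0.02,0],[0,-0.02,0],[0,-0.02,0],[0,-0.02,0],[0,-0.02,0]],"roll":[0,0,0,0,0,0,0,0,0,0]}'
python3 - <<'E'
from h import *
o=ctrl.get_obs(); print(o["tool_pos"],o["dq"].round(4))
save("pics/fs.png",ctrl.get_image("side")["img"]); save("pics/ft.png",ctrl.get_image("top")["img"])
E
```

```text
t: 33.8
tool_pos: [0.6423, -0.2569, 0.0958]
tool_rot: [2.165, -2.275, 0.0]
contact_force: [-2.8, -0.3, 5.4]
opening: 0.0119
[ 0.6422656  -0.25687216  0.09580286] [-0.0015 -0.0014 -0.0012  0.     -0.0022  0.0006]
```

View pics/fs.png

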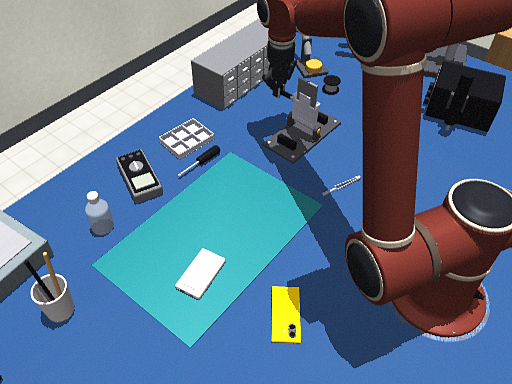

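View pics/ft.png

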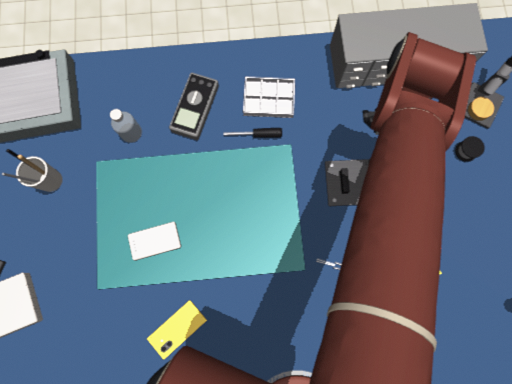

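The tray is upright with the phone's port end at the top, about (308,85) in the side view. The gripper is on the handle, clear of the phone, and the bystanders are where they started. I'm handing in.

```bash
python3 - <<'E'
from h import *
print(ctrl.finish_job()); o=ctrl.get_obs(); print(o["t"],o["tool_pos"],o["contact_force"])
E
```

```text
the job is handed in; nothing more can be done
None
the job is handed in; nothing more can be done
```

The phone is fully home in the slot, camera end first and back up. The tray is held upright by its handle with the charging port on top, and I handed the job in at about 34 s.

- **Phone seated:** The phone met the slot's end wall with about 10 N at the position I had calculated. I then let go and pushed on the port end with the closed fingers. It didn't give under 8 N, and I saw no movement in the picture after one slightly harder push.
- **Tray upright:** I swung it up in steps. The tool's path fitted a 68 mm circle to within 0.1 mm, and the last pose is within about half a degree of the top of that circle. At one point during the final adjustment it was about half a degree past upright; I moved it back straight away.
- **Side picture:** An overlay taken just before the last 1 mm nudge put the tray at about 89–90°. I didn't overlay it again afterwards.
- **Grip and force:** The gripper holds the handle at 60 N. Sideways force along the swing is near zero. About 5 N vertical and 3 N along the handle remain, from a slight misfit of the grip.
- **Clearance:** The side picture shows the gripper clear of the phone. The top camera couldn't confirm this because the arm blocks its view.
- **Other things on the bench:** Everything visible was where it started. The arm partly hid the tweezers in the last top picture, but the side picture shows them in place.

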